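Clamp the work carrier and rock the tight locating block out of its pocket

ROBOT

A 6-joint arm with a two-finger parallel gripper is mounted at the origin on the work surface. World frame = base frame: x ahead of the robot, y to its left, z up, the work surface at z = 0. Lengths are in m, angles in rad, forces in N, time in s.
With the tool pointing down it reaches from about 0.35 to 0.775 m from the base axis. Payload 5.5 kg.
Tool frame: the origin (TCP) lies at the very end of the fingers, on their centre line; the grasp point (between the pads) lies 19 mm behind it; z points along the fingers, y is the line along which they close (so a half turn about z gives the same grasp; the last joint's range is limited). The gripper opens to 85 mm and grips with 20 to 120 N. Pads are 22 mm wide; open, the fingers measure 114 mm over their backs; the gripper's body (76 mm by 85 mm) begins 54 mm behind the grasp point. The pads swing forward as they close: fully open they stand 13 mm farther back than shut.
Start: joints at [-1.357, 0.313, 0.046, 1.304, 0, 1.431], TCP at [0.199, -0.539, 0.231] pointing down, gripper open.
Joint ranges: [-2.76, 2.76], [-0.86, 1.69], [-1.03, 1.26], [-2.2, 2.34], [-1.47, 1.5], [-3.14, 3.14]. Speed limits (rad/s): [2.57, 2.57, 3.14, 3.14, 3.14, 3.14].

INTERFACE

Orientations are given as a unit quaternion [w, x, y, z].
In Python, from workcell import get_state, read_camera, calibration, hand_in gives the robot as it stands.
- The arm moves only by the tool drive_tool, never from a script. Its argument "deltas" is a list that holds one entry, the list of rows, each a list of 7 numbers: the closure in counts, from 0 (fully open) to 255 (shut), then the shift along the tool's x, y, z in m, then the turn, a rotation vector about the tool's x, y, z in degrees. A call has 1 to 12 rows; each row is the pose to reach, as a shift and turn from the pose commanded when the call began, along the tool's axes at that moment; what a row does not reach only later rows make up. A row lasts 1/8 s, in which the tool goes at most 62.5 mm and 10.7 degrees, less where a joint would pass 70% of its speed; a pose out of reach is approached as far as the arm can. A call with a gripper value outside its range is refused whole. The fingers move at their own pace and stop on an object; "newtons" is the grip in N (left out, the last holds). Time passes only in rows, so rows that repeat a pose let the fingers close. It gives the time, the measured TCP pose, the force, the opening and the grip force at its end, in the units of the state.
- get_state(): the state, without advancing time (a new reading comes with each control period).
- read_camera(name): name is "side" or "top" or "wrist"; returns (picture, depth): 400x640x3 uint8, red, green, blue; 400x640 float32, m along the optical axis (not along the pixel's ray), 0 where there is no reading.
- calibration(name): a dict with "mtx" (3x3 intrinsics, pixels), "world_from_camera" (4x4, takes a point from camera to world coordinates). Camera axes: x right, y up, looking along -z (the intrinsics and any distortion apply to the point x, -y, -z); pixel columns grow to the right and rows downward; lengths in m; the calibration is good to about 2 mm. A picture is of the moment at which its call begins: read the wrist's pose just before it. calibration takes no time and is no camera call; for the wrist camera it gives the pose at the moment of the call.
- hand_in(): hands the job in; it is judged then, once.
The state is a dict: "clock": time; "joint_pos": joint angles; "qvel": joint speeds; "tau": joint torques, N m; "tcp_pos": TCP position; "orientation": TCP orientation; "wrist_force": force on the tool from outside, world axes, zero at the start; "ft_torque": the same for the moment, N m; "finger_gap": finger opening in m; "grip_force": force on a finger pad.
Only numpy, scipy, OpenCV 4.12 (cv2) and the standard library are available. Lean on these libraries where they do the work, as an engineer would, in place of code of your own. Each camera call takes 0.05 s, during which the arm holds its last target. There are 200 camera calls.

TASK

Press the red-knobbed cam lever fully down to clamp the work carrier, then grip the blue locating block by its boss and rock it side to side until it is free, rather than yanking it straight out: one end up out of its spring grip while the other stays down in the pocket, then the other end up to match. Lift it out and finish still holding it, level and still, just clear above its pocket with about 15 mm of air under it. Do not shift the carrier, keep its two brass bushes on their pins, and leave the spare block, tray, driver, caliper and oiler alone.

Things in the scene. Friction and masses are not known exactly. Their poses are not given: they have to be found in the camera images.
- clamp (a joint): Cam lever at the station's left (+y) end: steel rod with red ball knob, on a level pin along the station's y. Value = opening angle, rad: 0 = fully down on its stop (lever level, knob towards the station's -x side, the robot's), growing as the knob swings up and back over the station, at most 1.4. Friction keeps it where left; about 3 N at the knob moves it. Down, its cam bears on the carrier.
- clamp_hinge (a point): Point on the lever's pin, in the plane in which the lever swings; it does not move with the lever. Axes are those of the station (x ahead from the robot's side to the far side, y left along the pin, z up); 38 mm above the table.
- clamp_knob (a point): Centre of the red ball knob, 20 mm in diameter, at the end of an 8 mm rod, 80 mm from the pin (with the lever down it lies 80 mm to -x and 8.5 mm above the pin). The space in front of and above it is free; under the closed knob there are 24 mm of air over the base plate.
- carrier: Loose aluminium work carrier, 110 x 160 x 25 mm (x, y, z), 1.3 kg, on the station's base plate; origin at the centre of its underside, 12 mm above the table; z up, y to the left (clamp) end. Its outer 22 mm at each y end are ledges 12 mm high: the cam bears on the left one, a fixed lip (top 33 mm above the table) hooks over the right one. It has 1 mm of play between its rails.
- pocket (a point): Centre of the pocket's mouth on the carrier's top face, 37 mm above the table; axes of the carrier. Pocket 41.5 (x) x 65.5 (y) mm, 14 mm deep. A sprung shoe in each y end wall presses on the lowest 6.5 mm of the block's end and grips it by friction: 15 to 20 N to lift one end, 30 to 45 N for both at once. An end that has risen 6.5 mm is free of its shoe.
- block_mid (a point): Centre of the blue locating block, half-way up, 45 mm above the table when seated; axes then as the carrier's (y along its length). 0.4 kg, 44 mm high: a foot 40 (x) x 64 (y) x 14 mm fills the pocket flush with the carrier's top; on it a central boss 28 (x) x 36 (y) mm, from 14 to 44 mm above the underside, to be gripped across its 36 mm (fingers at the y ends). Two pins stand 7 mm above it.
- block_foot (a point): Centre of the block's underside (22 mm below block_mid).
- block_left (a point): Middle of the lower edge of the block's left (+y, clamp) end: 32 mm in +y from block_foot.
- block_right (a point): Middle of the lower edge of the block's right (-y) end: 32 mm in -y from block_foot.
- bush_a: Brass bush, 18 mm in diameter, 20 mm high, standing over a pin on the carrier's far left; origin at its underside's centre, 38 mm in x and 36 mm in y from the pocket's centre. Bystander.
- bush_b: The same on the far right (38, -36 mm). Bystander.
- spare: White spare locating block of the same form, lying on the table. Bystander.
- tray: Blue plastic tray of flanged nuts, 160 x 110 x 32 mm, on the table. Bystander.
- driver: Screwdriver with orange handle on the table. Bystander.
- caliper: Digital caliper, 190 mm long, on the table. Bystander.
- oiler: Clear oil bottle with red cap, 48 mm in diameter, 120 mm high, standing. Bystander.
- station: Fixed steel base plate, 180 (x) x 240 (y) x 12 mm, under the carrier, its axes along the carrier's; origin on the table under the carrier's centre. The clamp's bracket stands on it beside the left ledge, from 81 to 103 mm in +y, 40 mm wide in x, its top 52 mm above the table.
There are look-alikes about, which are no part of the job. What is meant by the part that bears block_mid is not turquoise, and is the smaller of those in its own colour.

How it is judged:
By the outcome, as a careful person would: the job done as asked, in the order asked, and still so for the second after the job is handed in, while the arm keeps its last pose, push and grip.
It also fails if it takes over 45 s, if anything falls off the work surface, if the arm or the gripper's body presses on something with over 40 N, if the wrist force passes 120 N, or if a joint passes its speed limit or range.

## Working session

There is one attempt and no reset: what is moved stays moved. The work goes in short steps, Python scripts to look and compute and a tool call to move; the robot and the scene stay as the last step left them, time stands still between calls to the robot, and variables do not carry over. Pictures are saved under pics/ and viewed, at most 10 in all, crops included, and the job is handed in when it is done.

Besides the shell and the picture viewer there is one more tool, called after "Request:" in YAML: its name, and indented under it one key for each argument. drive_tool: Moves the arm, as the interface text tells. Its arguments: {"type":"object","properties":{"deltas":{"type":"array","items":{"type":"array","items":{"type":"array","items":{"type":"number"}}}},"newtons":{"type":"number"}},"required":["deltas"]}

```bash
mkdir -p pics
python3 - <<'E'
from workcell import *
import cv2,numpy as np
s=get_state();print({k:np.round(v,3) for k,v in s.items()})
for n in("top","side"):
    p,d=read_camera(n);cv2.imwrite(f"pics/{n}0.png",p[:,:,::-1]);np.savez(f"/tmp/{n}0.npz",p=p,d=d)
    c=calibration(n);print(n,c["mtx"].round(1).tolist(),c["world_from_camera"].round(3).tolist(),c.keys())
E
```

```text
{'clock': np.float64(0.0), 'joint_pos': array([-1.357,  0.314,  0.045,  1.304,  0.   ,  1.431]), 'qvel': array([ 0.   ,  0.001, -0.   , -0.001,  0.002, -0.003]), 'tau': array([-0.0000e+00, -4.8063e+01,  2.9853e+01,  2.0000e-02, -0.0000e+00,
        0.0000e+00]), 'tcp_pos': array([ 0.199, -0.539,  0.23 ]), 'orientation': array([-0.001,  0.984,  0.176, -0.   ]), 'wrist_force': array([ 0.744,  0.044, -0.573]), 'ft_torque': array([0.031, 0.001, 0.009]), 'grip_force': np.float64(0.0), 'finger_gap': np.float64(0.085)}
top [[470.7, 0.0, 315.7], [0.0, 470.7, 199.8], [0.0, 0.0, 1.0]] [[0.01, 0.993, -0.118, 0.429], [-1.0, 0.01, -0.002, -0.054], [-0.001, 0.118, 0.993, 1.344], [0.0, 0.0, 0.0, 1.0]] dict_keys(['mtx', 'world_from_camera'])
side [[419.4, 0.0, 315.6], [0.0, 419.4, 204.8], [0.0, 0.0, 1.0]] [[-0.972, 0.146, -0.187, 0.396], [-0.235, -0.509, 0.828, 0.802], [0.025, 0.848, 0.529, 0.583], [0.0, 0.0, 0.0, 1.0]] dict_keys(['mtx', 'world_from_camera'])
```

View pics/top0.png

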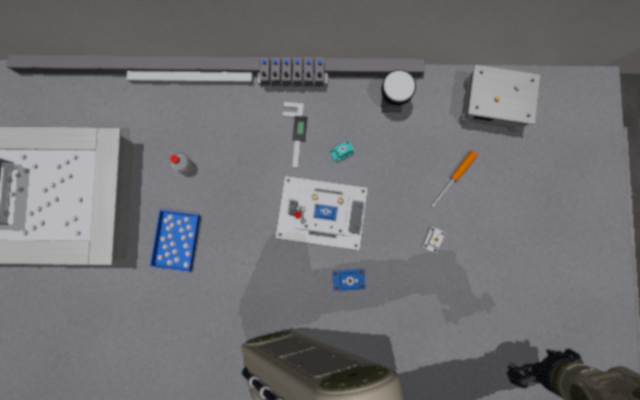

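View pics/side0.png

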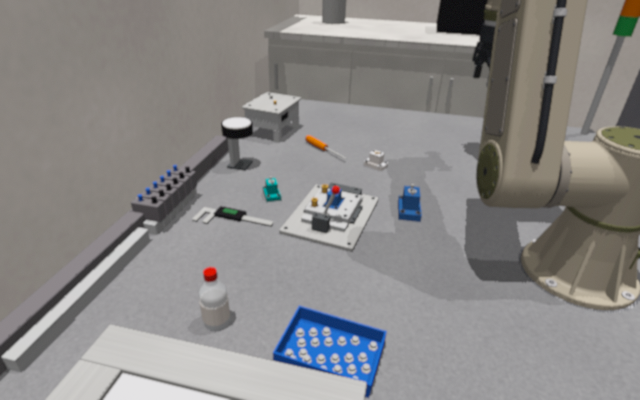

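The top view shows the station at (322,213), with the blue block in it at (325,212) and the red knob at (298,214), lever up. The larger blue look-alike is at (349,280) and the turquoise one at (342,151). The side view agrees.

```bash
cat > h.py <<'E'
from workcell import *
import cv2,numpy as np
from scipy.spatial.transform import Rotation as R
def ray(c,px):
    px=np.atleast_2d(px).astype(float);K=c["mtx"];T=c["world_from_camera"]
    v=np.c_[(px[:,0]-K[0,2])/K[0,0],-(px[:,1]-K[1,2])/K[1,1],-np.ones(len(px))]
    return T[:3,3],v@T[:3,:3].T
def plane(c,px,z):
    o,v=ray(c,px);return o+v*((z-o[2])/v[:,2])[:,None]
def depthpt(c,px,d):
    px=np.atleast_2d(px);o,v=ray(c,px);return o+v*np.array([d[int(y),int(x)] for x,y in px])[:,None]
def blobs(m,amin=8):
    n,l,s,ce=cv2.connectedComponentsWithStats(m.astype(np.uint8));return [(s[i,4],ce[i],s[i,:4],l==i) for i in range(1,n) if s[i,4]>=amin]
def red(p):
    h=cv2.cvtColor(p,cv2.COLOR_RGB2HSV);return ((h[...,0]<6)|(h[...,0]>174))&(h[...,1]>150)&(h[...,2]>80)
def blue(p):
    h=cv2.cvtColor(p,cv2.COLOR_RGB2HSV);return (h[...,0]>103)&(h[...,0]<122)&(h[...,1]>140)&(h[...,2]>60)
def pt2(c1,p1,c2,p2):
    o1,v1=ray(c1,p1);o2,v2=ray(c2,p2);A=np.c_[v1[0],-v2[0]];t=np.linalg.lstsq(A,o2-o1,rcond=None)[0]
    a=o1+t[0]*v1[0];b=o2+t[1]*v2[0];return (a+b)/2,np.linalg.norm(a-b)
E
python3 - <<'E'
from h import *
np.set_printoptions(precision=4,suppress=True)
T=np.load("/tmp/top0.npz");S=np.load("/tmp/side0.npz");ct=calibration("top");cs=calibration("side")
for n,q,c in(("top",T,ct),("side",S,cs)):
    for nm,f in(("red",red),("blue",blue)):
        for a,ce,bb,m in blobs(f(q["p"])): print(n,nm,a,ce.round(1),bb,depthpt(c,ce.round(),q["d"])[0])
p=T["p"];g=(p.min(2)>165).astype(np.uint8);
for a,ce,bb,m in blobs(g,1500):
    k=cv2.findContours(m.astype(np.uint8),0,2)[0][0];r=cv2.minAreaRect(k);b=plane(ct,cv2.boxPoints(r),.012);print("plate",a,ce,b[:,:2].tolist(),b.mean(0))
E
python3 -c "
import cv2
a=cv2.imread('pics/top0.png')[165:260,260:385];cv2.imwrite('pics/c1.png',cv2.resize(a,None,fx=6,fy=6,interpolation=2))"
```

```text
top red 48 [174.3 158.6] [171 155   8   8] [0.6794 0.3238 0.1187]
top red 29 [297.4 214.2] [294 212   7   6] [ 0.536  -0.0042  0.1245]
top blue 8 [308.1  61.9] [307  61   3   3] [ 0.9655 -0.0271  0.0839]
top blue 143 [325.  212.5] [315 206  21  13] [ 0.5443 -0.078   0.0692]
top blue 1549 [174.4 240.7] [151 211  48  60] [0.4663 0.3486 0.0037]
top blue 375 [348.  279.3] [333 270  32  20] [ 0.3674 -0.1414  0.06  ]
side red 39 [335.4 189.1] [333 186   6   7] [0.5331 0.0025 0.1213]
side red 139 [209.7 273.8] [204 268  12  13] [0.6745 0.3334 0.1213]
side blue 11 [168.3 172.5] [167 171   3   5] [ 0.9645 -0.0238  0.0842]
side blue 11 [162.  178.3] [161 176   3   5] [0.961  0.009  0.0874]
side blue 12 [154.9 184.1] [154 182   3   5] [0.9621 0.0384 0.0862]
side blue 503 [409.4 205.4] [399 187  22  34] [ 0.3648 -0.1198  0.0347]
side blue 14 [147.6 190.4] [146 188   4   6] [0.9604 0.0703 0.0877]
side blue 11 [329.  193.7] [328 192   3   5] [ 0.5587 -0.0649  0.066 ]
side blue 13 [140. 197.] [139 195   3   5] [0.9625 0.0996 0.0853]
side blue 84 [336.2 201. ] [330 194  12  14] [ 0.5402 -0.0631  0.0502]
side blue 3887 [331.6 342.8] [274 307 112  90] [0.4681 0.3222 0.0047]
plate 10498 [ 67.5287 203.7665] [[0.40651678610673436, 0.839355829269881], [0.793139620754921, 0.8646581243406565], [0.7881129460427646, 0.523113841821544], [0.401974790020749, 0.5092064435586985]] [0.5974 0.6841 0.012 ]
plate 3427 [318.2755 212.1042] [[0.48036414701347074, 0.06010296447854827], [0.655214160262865, 0.037314170573244675], [0.6214983400154026, -0.2003499652740006], [0.44771715943877355, -0.17402621094654283]] [ 0.5512 -0.0692  0.012 ]
```

View pics/c1.png

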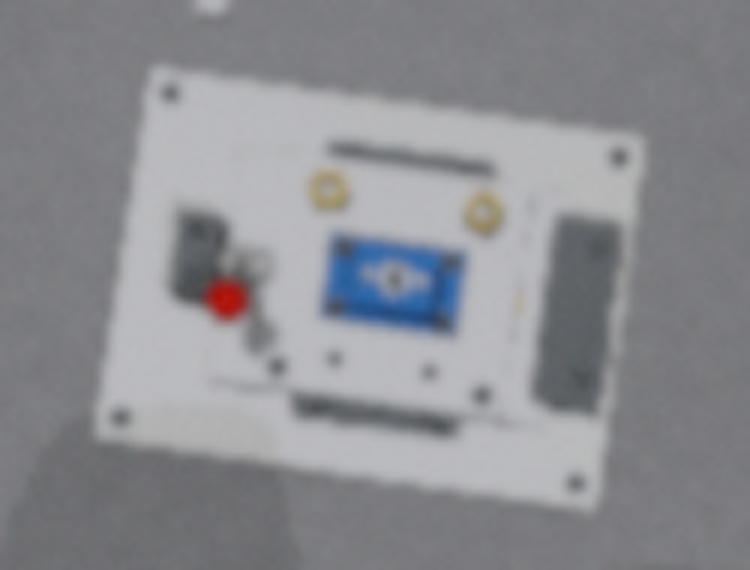

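```bash
cat >> h.py <<'E'
def tool():
    s=get_state();q=s["orientation"];return np.array(s["tcp_pos"]),R.from_quat(np.r_[q[1:],q[0]]),s
def go(pos,yaw_x=172.0,tilt=None):
    """shift/turn in tool axes from the present pose to pos, tool down with x axis at yaw_x deg"""
    p,r,s=tool();a=np.radians(yaw_x);x=np.array([np.cos(a),np.sin(a),0]);z=np.array([0,0,-1.]);t=R.from_matrix(np.c_[x,np.cross(z,x),z])
    return r.inv().apply(np.array(pos)-p).round(4),np.degrees((r.inv()*t).as_rotvec()).round(1)
E
python3 - <<'E'
from h import *
p,r,s=tool();c=calibration("wrist");T=c["world_from_camera"]
print(c["mtx"].round(0).tolist(),r.inv().apply(T[:3,3]-p),r.inv().apply(-T[:3,2]))
print(go([.5,-.065,.30]))
E
```

```text
[[340.0, 0.0, 320.0], [0.0, 340.0, 200.0], [0.0, 0.0, 1.0]] [ 0.07663289  0.00022011 -0.14105428] [-2.96245376e-01  6.05293881e-05  9.55111864e-01]
(array([ 0.4465, -0.3405, -0.0689]), array([-0.000e+00, -1.000e-01, -1.517e+02]))
```

Request:
drive_tool:
  deltas:
    - [[255, 0.15, -0.11, -0.03, 0, 0, -50], [255, 0.3, -0.22, -0.03, 0, 0, -100], [255, 0.4465, -0.34, -0.03, 0, 0, -140], [255, 0.4465, -0.34, -0.03, 0, 0, -151.7], [255, 0.4465, -0.34, -0.03, 0, 0, -151.7], [255, 0.4465, -0.34, -0.03, 0, 0, -151.7], [255, 0.4465, -0.34, -0.03, 0, 0, -151.7], [255, 0.4465, -0.34, -0.03, 0, 0, -151.7], [255, 0.4465, -0.34, -0.03, 0, 0, -151.7], [255, 0.4465, -0.34, -0.03, 0, 0, -151.7], [255, 0.4465, -0.34, -0.03, 0, 0, -151.7], [255, 0.4465, -0.34, -0.03, 0, 0, -151.7]]
  newtons: 40

```text
clock: 1.6
tcp_pos: [0.5001, -0.0652, 0.2607]
orientation: [-0.001, 0.262, 0.965, -0.0]
wrist_force: [-0.2, -1.2, -0.2]
finger_gap: -0.0001
grip_force: 0.0
```

Run:
```python
from h import *
print(go([.5,-.065,.26]),tool()[0],tool()[2]["clock"])
```

```text
(array([0.0002, 0.0001, 0.0007]), array([ -0. ,  -0.1, -22.4])) [ 0.50005914 -0.06520003  0.26071735] 1.6
```

Request:
drive_tool:
  deltas:
    - [[255, 0, 0, 0, 0, 0, -10], [255, 0, 0, 0, 0, 0, -20], [255, 0, 0, 0, 0, 0, -22.4], [255, 0, 0, 0, 0, 0, -22.4]]

```text
clock: 2.1
tcp_pos: [0.5, -0.0657, 0.2609]
orientation: [-0.0, 0.074, 0.997, 0.0]
wrist_force: [0.7, 0.8, 0.1]
finger_gap: 0.0002
grip_force: 0.0
```

Run:
```python
from h import *
np.set_printoptions(precision=4,suppress=True)
c=calibration("wrist");p,d=read_camera("wrist");cv2.imwrite("pics/w1.png",p[:,:,::-1]);np.savez("/tmp/w1.npz",p=p,d=d,**c)
print(tool()[0])
for nm,f in(("red",red),("blue",blue)):
    for a,ce,bb,m in blobs(f(p),40): print(nm,a,ce.round(1),bb,depthpt(c,ce.round(),d)[0])
```

```text
[ 0.5001 -0.0657  0.261 ]
red 369 [392.4 211.1] [382 201  22  21] [ 0.5311 -0.0064  0.1223]
blue 3730 [225.6  45.2] [176   7  98  77] [ 0.3704 -0.1338  0.06  ]
blue 1868 [630.  110.8] [612  27  28 129] [0.4934 0.2831 0.0132]
blue 1453 [314.8 210.2] [287 194  56  38] [ 0.5395 -0.0763  0.0658]
```

View pics/w1.png

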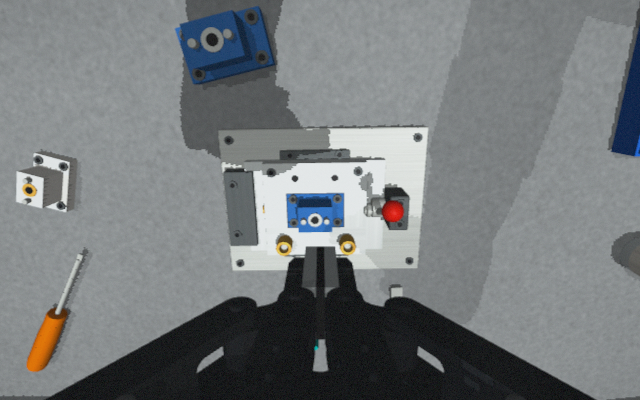

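The view shows the block at (315,210), the knob at (392,211), the bushes at (285,246) and (348,245), and the plate corners at about (219,130), (428,127), (417,270) and (233,270).

Run:
```python
from h import *
np.set_printoptions(precision=4,suppress=True)
q=np.load("/tmp/w1.npz");p,d=q["p"],q["d"];c={k:q[k] for k in("mtx","world_from_camera")}
vv,uu=np.mgrid[:400,:640];px=np.c_[uu.ravel(),vv.ravel()];o,v=ray(c,px);P=(o+v*d.ravel()[:,None]).reshape(400,640,3)
z=P[...,2];roi=(uu>200)&(uu<450)&(vv>100)&(vv<290)
def rect(m,zz,name):
    m=max(blobs(m,30),key=lambda b:b[0])[3].astype(np.uint8)
    k=max(cv2.findContours(m,0,cv2.CHAIN_APPROX_NONE)[0],key=len)[:,0]
    w=plane(c,k,zz);r=cv2.minAreaRect((w[:,:2]*1000).astype(np.float32));print(name,m.sum(),np.round(r[0],1),np.round(r[1],1),round(r[2],1))
b=blue(p)&roi
pin=cv2.morphologyEx((roi&(z>.06)&(z<.072)&(uu<360)&(vv<236)).astype(np.uint8),2,np.ones((2,2)))
rect(pin>0,.067,"boss top")
bl=cv2.morphologyEx(b.astype(np.uint8),3,np.ones((9,9)))>0
rect(bl&(z<.047),.037,"foot")
car=roi&(z>.03)&(z<.045)&(vv<262)
rect(car,.037,"carrier")
rect(roi&(z>.006)&(z<.05)&(vv<272),.012,"plate")
yl=(cv2.cvtColor(p,cv2.COLOR_RGB2HSV));ym=(yl[...,0]>12)&(yl[...,0]<30)&(yl[...,1]>90)&roi
for a,ce,bb,m in blobs(ym,20): print("bush",a,ce,plane(c,ce,.057)[0])
# plate near edge / carrier near edge lines
for nm,zc,lo,hi,cols in(("plate near",.012,.006,.02,range(235,420,5)),):
    k=[(u,np.where((z[100:290,u]>lo))[0][0]+100) for u in cols];w=plane(c,k,zc);f=np.polyfit(w[:,1],w[:,0],1);print(nm,np.degrees(np.arctan(f[0])))
# knob
m=max(blobs(red(p)&roi,40),key=lambda b:b[0]);r=depthpt(c,m[1].round(),d)[0];vd=r-o;vd/=np.linalg.norm(vd);print("knob c",r+vd*.010)
T=np.load("/tmp/top0.npz");ct=calibration("top");S=np.load("/tmp/side0.npz");cs=calibration("side")
print(pt2(c,m[1],ct,[297.4,214.2]),pt2(c,m[1],cs,[335.4,189.1]))
cv2.imwrite("pics/w1c.png",cv2.resize(p[120:280,210:435,::-1],None,fx=3.5,fy=3.5,interpolation=2))
```

```text
boss top 865 [549.3 -77.7] [35.7 29.2] 82.2
foot 962 [549.5 -78.5] [62.7 38.4] 81.6
carrier 7864 [549.8 -69.3] [138.1 110.7] 82.5
plate 24785 [549.8 -68.7] [237.8 178.8] 82.5
bush 214 [346.8832 244.243 ] [ 0.5873 -0.0479  0.057 ]
bush 212 [283.9764 245.1321] [ 0.5782 -0.117   0.057 ]
plate near 7.853619319570977
knob c [ 0.5346 -0.0048  0.113 ]
(array([ 0.5367, -0.0042,  0.1084]), np.float64(0.0010261328950472255)) (array([ 0.5334, -0.0051,  0.1167]), np.float64(0.00011980518331601301))
```

View pics/w1c.png

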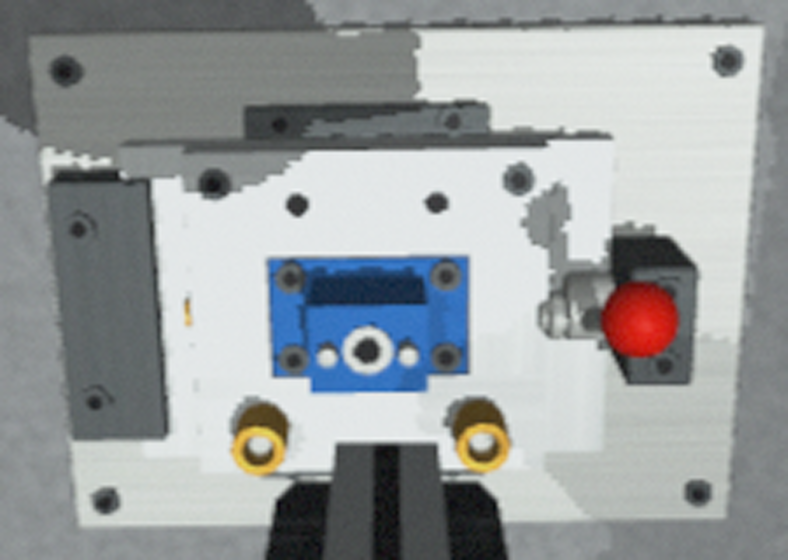

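The crop shows the knob upright over the left ledge, the block seated and the bushes on their pins. Next I go above the knob with the fingers closed.

Request:
drive_tool:
  deltas:
    - [[255, -0.01, 0.03, 0.05, 0, 0, -0.8], [255, -0.028, 0.0655, 0.1, 0, 0, -0.8], [255, -0.028, 0.0655, 0.126, 0, 0, -0.8], [255, -0.028, 0.0655, 0.126, 0, 0, -0.8]]

```text
clock: 2.65
tcp_pos: [0.5355, -0.0044, 0.1328]
orientation: [-0.003, 0.066, 0.998, 0.0]
wrist_force: [0.3, -0.5, 0.6]
finger_gap: 0.0004
grip_force: 0.0
```

Request:
drive_tool:
  deltas:
    - [[255, 0.0, 0, 0.01, 0, 0, 0], [255, 0.005, 0, 0.015, 0, 0, 0], [255, 0.012, 0, 0.02, 0, 0, 0], [255, 0.018, 0, 0.024, 0, 0, 0], [255, 0.024, 0, 0.028, 0, 0, 0], [255, 0.029, 0, 0.033, 0, 0, 0], [255, 0.034, 0, 0.038, 0, 0, 0]]

```text
clock: 3.52
tcp_pos: [0.5016, -0.0006, 0.1]
orientation: [-0.0, 0.067, 0.998, -0.0]
wrist_force: [-6.0, 0.2, 9.4]
finger_gap: -0.0003
grip_force: 4.8
```

Run:
```python
from h import *
np.set_printoptions(precision=4,suppress=True)
print(tool()[0],tool()[2]["wrist_force"])
for n in("wrist","side"):
    c=calibration(n);p,d=read_camera(n)
    for a,ce,bb,m in blobs(red(p),10):
        o,v=ray(c,ce.round());r=depthpt(c,ce.round(),d)[0];print(n,a,ce,r+v[0]/np.linalg.norm(v[0])*.01)
```

```text
[ 0.5016 -0.0006  0.1   ] [-5.9783  0.1903  9.401 ]
wrist 555 [319.5928 240.4324] [0.4956 0.0006 0.0864]
side 24 [350.5    203.1667] [ 0.4977 -0.0018  0.0881]
side 140 [209.7143 273.8143] [0.6796 0.3248 0.1128]
```

Request:
drive_tool:
  deltas:
    - [[255, 0.005, 0, 0.006, 0, 0, 0], [255, 0.009, 0, 0.013, 0, 0, 0], [255, 0.013, 0, 0.02, 0, 0, 0], [255, 0.015, 0, 0.027, 0, 0, 0], [255, 0.017, 0, 0.034, 0, 0, 0], [255, 0.018, 0, 0.038, 0, 0, 0], [255, 0.018, 0, 0.04, 0, 0, 0]]

```text
clock: 4.5
tcp_pos: [0.4859, 0.0017, 0.0569]
orientation: [-0.0, 0.066, 0.998, -0.0]
wrist_force: [-2.4, 0.4, 3.2]
finger_gap: -0.0001
grip_force: 1.9
```

Request:
drive_tool:
  deltas:
    - [[255, 0, 0, 0.002, 0, 0, 0], [255, 0, 0, 0.004, 0, 0, 0], [255, 0, 0, 0.004, 0, 0, 0]]

```text
clock: 4.88
tcp_pos: [0.4863, 0.0017, 0.0552]
orientation: [0.001, 0.066, 0.998, -0.0]
wrist_force: [-8.2, 0.2, 21.2]
finger_gap: 0.0
grip_force: 10.8
```

Request:
drive_tool:
  deltas:
    - [[255, 0, 0, 0.001, 0, 0, 0], [255, 0, 0, 0.001, 0, 0, 0]]

```text
clock: 5.12
tcp_pos: [0.4863, 0.0017, 0.055]
orientation: [0.001, 0.066, 0.998, -0.0]
wrist_force: [-11.2, -0.2, 28.3]
finger_gap: 0.0002
grip_force: 14.2
```

Request:
drive_tool:
  deltas:
    - [[255, 0, 0, -0.03, 0, 0, 0], [255, 0, -0.01, -0.09, 0, 0, 0], [0, -0.02, -0.06, -0.14, 0, 0, 0], [0, -0.02, -0.075, -0.155, 0, 0, 0], [0, -0.02, -0.075, -0.155, 0, 0, 0], [0, -0.02, -0.075, -0.155, 0, 0, 0]]

```text
clock: 5.88
tcp_pos: [0.4956, -0.0747, 0.2062]
orientation: [-0.001, 0.066, 0.998, 0.0]
wrist_force: [-0.4, 0.7, 0.2]
finger_gap: 0.0721
grip_force: 0.0
```

Run:
```python
from h import *
np.set_printoptions(precision=4,suppress=True)
c=calibration("wrist");p,d=read_camera("wrist");cv2.imwrite("pics/w2.png",p[:,:,::-1]);np.savez("/tmp/w2.npz",p=p,d=d,**c)
print(tool()[0],R.as_matrix(tool()[1])[:,0])
vv,uu=np.mgrid[:400,:640];px=np.c_[uu.ravel(),vv.ravel()];o,v=ray(c,px);P=(o+v*d.ravel()[:,None]).reshape(400,640,3);z=P[...,2]
for a,ce,bb,m in blobs(red(p),40):
    o,v=ray(c,ce.round());print("red",a,ce,depthpt(c,ce.round(),d)[0]+v[0]/np.linalg.norm(v[0])*.01)
b=cv2.morphologyEx(blue(p).astype(np.uint8),3,np.ones((15,15)))>0
for a,ce,bb,m in blobs(b,300):
    print("blue",a,ce,bb)
    for lo,hi,zz in((.06,.071,.067),(.03,.047,.037)):
        k=m&(z>lo)&(z<hi)
        if k.sum()<100: continue
        w=plane(c,np.argwhere(k)[:,::-1],zz);r=cv2.minAreaRect((w[:,:2]*1000).astype(np.float32));print(zz,k.sum(),np.round(r,1) if 0 else r)
```

```text
[ 0.4952 -0.0743  0.2058] [-0.9913  0.1319  0.0021]
red 355 [402.8535 152.1831] [0.4797 0.0026 0.0455]
blue 6719 [221.1764  38.149 ] [163   0 116  84]
0.067 961 ((365.1925354003906, -143.82391357421875), (37.86365509033203, 48.61823272705078), 4.889140605926514)
0.037 365 ((374.5736083984375, -136.43585205078125), (34.41868591308594, 64.64265441894531), 42.84437561035156)
blue 2688 [323.0446 233.4412] [291 213  65  45]
0.067 1127 ((547.4677734375, -78.59884643554688), (35.407814025878906, 29.331167221069336), 82.43590545654297)
0.037 1283 ((549.4049072265625, -78.19243621826172), (63.39997482299805, 38.17184066772461), 82.43775939941406)
```

View pics/w2.png

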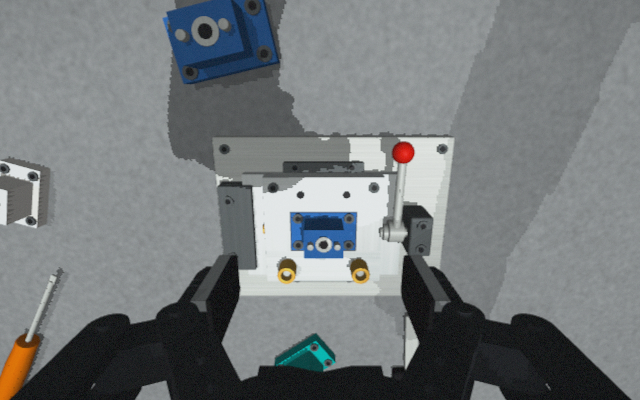

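The lever is down, with the knob at (403,152), z about 0.0455, and the block is unmoved at (323,233). Next I descend over the boss.

Request:
drive_tool:
  deltas:
    - [[0, -0.0534, 0.0034, 0.03, 0, 0, 0], [0, -0.0534, 0.0034, 0.085, 0, 0, 0], [0, -0.0534, 0.0034, 0.135, 0, 0, 0], [0, -0.0534, 0.0034, 0.16, 0, 0, 0], [0, -0.0534, 0.0034, 0.163, 0, 0, 0], [0, -0.0534, 0.0034, 0.163, 0, 0, 0], [0, -0.0534, 0.0034, 0.163, 0, 0, 0]]

```text
clock: 6.8
tcp_pos: [0.5504, -0.079, 0.0457]
orientation: [0.001, 0.066, 0.998, -0.0]
wrist_force: [0.4, -0.1, 0.2]
finger_gap: 0.0856
grip_force: 0.0
```

Run:
```python
from h import *
np.set_printoptions(precision=4,suppress=True)
p,r,s=tool();print(p,r.as_matrix()[:,:2].T,s["wrist_force"],s["ft_torque"],s["finger_gap"])
c=calibration("wrist");p,d=read_camera("wrist");cv2.imwrite("pics/w3.png",p[100:400,120:520,::-1])
```

```text
[ 0.5504 -0.079   0.0457] [[-0.9912  0.1321 -0.0026]
 [ 0.1322  0.9912 -0.0004]] [ 0.3768 -0.1017  0.1998] [-0.007   0.0301 -0.0589] 0.08555785296111293
```

View pics/w3.png

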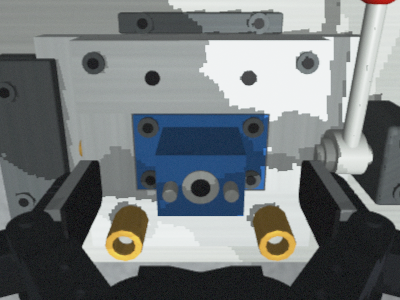

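The fingers straddle the block symmetrically (crop x of about 100 and 300, boss at 200). Next I lower 4 mm and close.

Request:
drive_tool:
  deltas:
    - [[0, 0.001, 0, 0.004, 0, 0, 0], [140, 0.001, 0, 0.004, 0, 0, 0], [255, 0.001, 0, 0.004, 0, 0, 0], [255, 0.001, 0, 0.004, 0, 0, 0], [255, 0.001, 0, 0.004, 0, 0, 0], [255, 0.001, 0, 0.004, 0, 0, 0]]
  newtons: 30

```text
clock: 7.6
tcp_pos: [0.5483, -0.0787, 0.0405]
orientation: [0.0, 0.066, 0.998, 0.0]
wrist_force: [-1.4, 1.3, 3.0]
finger_gap: 0.0356
grip_force: 32.0
```

Request:
drive_tool:
  deltas:
    - [[255, 0, 0, 0, 0, 0, 0], [255, 0, 0, 0, 0, 0, 0]]
  newtons: 110

```text
clock: 7.85
tcp_pos: [0.5484, -0.0787, 0.0408]
orientation: [0.0, 0.066, 0.998, -0.0]
wrist_force: [-2.1, 0.8, 4.8]
finger_gap: 0.0341
grip_force: 111.4
```

Run:
```python
from h import *
np.set_printoptions(precision=4,suppress=True)
p,r,s=tool();print(p,r.as_matrix()[:,:2].T,s["wrist_force"],s["ft_torque"],s["finger_gap"])
```

```text
[ 0.5484 -0.0787  0.0408] [[-0.9912  0.1323 -0.0004]
 [ 0.1323  0.9912 -0.0001]] [-2.143   0.7958  4.8126] [0.2575 0.3018 0.0292] 0.03410776384369085
```

Request:
drive_tool:
  deltas:
    - [[255, 0, -0.0003, -0.0009, -1.7, 0, 0], [255, 0, -0.0006, -0.0018, -3.4, 0, 0], [255, 0, -0.001, -0.0028, -5.1, 0, 0], [255, 0, -0.0014, -0.0037, -6.8, 0, 0], [255, 0, -0.0014, -0.0037, -6.8, 0, 0], [255, 0, -0.0014, -0.0037, -6.8, 0, 0]]

```text
clock: 8.6
tcp_pos: [0.5483, -0.0795, 0.0445]
orientation: [0.004, 0.066, 0.996, 0.061]
wrist_force: [-1.4, 2.9, 6.6]
finger_gap: 0.0346
grip_force: 111.7
```

```bash
cat >> h.py <<'E'
P0=np.array([.5484,-.0787,.0408]);S0=R.from_matrix(np.array([[-.9912,.1323,0],[.1323,.9912,0],[0,0,-1.]]).T)
def ends():
    p,r,s=tool();t=S0.inv().apply(p-P0);rv=np.degrees((S0.inv()*r).as_rotvec())
    # block ends, tool coordinates relative to TCP at seating: (0,+-32,18)
    e=[r.apply([0,y,.018])+p-(P0+S0.apply([0,y,.018])) for y in(.032,-.032)]
    print("shift",t.round(4),"turn",rv.round(2),"rise L,R mm",[round(1e3*x[2],2) for x in e],"F",s["wrist_force"].round(1),"T",s["ft_torque"].round(2),"gap",round(s["finger_gap"],4),"t",s["clock"])
E
python3 - <<'E'
from h import *
ends();p,d=read_camera("wrist");cv2.imwrite("pics/w4.png",cv2.resize(p[100:400,120:520,::-1],None,fx=1.6,fy=1.6))
E
```

```text
shift [-0.0001 -0.0008 -0.0037] turn [-7.01 -0.04  0.03] rise L,R mm [np.float64(7.71), np.float64(-0.1)] F [-1.4  2.9  6.6] T [0.66 0.33 0.03] gap 0.0346 t 8.6
```

View pics/w4.png

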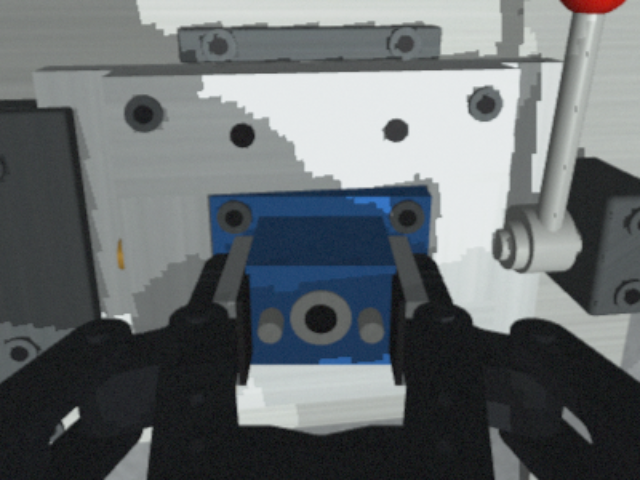

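```bash
cat >> h.py <<'E'
def tilt(save=None):
    c=calibration("wrist");p,d=read_camera("wrist")
    if save: cv2.imwrite(save,cv2.resize(p[100:400,120:520,::-1],None,fx=1.6,fy=1.6))
    vv,uu=np.mgrid[:400,:640];px=np.c_[uu.ravel(),vv.ravel()];o,v=ray(c,px);P=(o+v*d.ravel()[:,None]);ok=(d.ravel()>0)
    b=blue(p).ravel()&ok
    C=np.array([.5487,-.0782,0]);Q=(P-C)[:,:];xs=Q@[.9912,-.1323,0];ys=Q@[.1323,.9912,0];z=P[:,2]
    for n,m in(("foot near strip",b&(xs<-.0155)&(xs>-.021)&(abs(ys)<.034)),("boss top",b&(abs(ys)<.0165)&(abs(xs)<.014)&(z>.06)),("carrier near",ok&(xs<-.03)&(xs>-.045)&(abs(ys)<.05))):
        if m.sum()<20: print(n,m.sum());continue
        f=np.polyfit(ys[m],z[m],1);g=abs(z[m]-np.polyval(f,ys[m]))<.0025;f=np.polyfit(ys[m][g],z[m][g],1)
        print(n,m.sum(),"slope deg",np.degrees(np.arctan(f[0])).round(2),"z at mid",f[1].round(4),"ys",ys[m].min().round(4),ys[m].max().round(4))
E
python3 -c "
from h import *
tilt()"
```

```text
foot near strip 1173 slope deg 6.24 z at mid 0.0388 ys -0.0321 0.0316
boss top 3654 slope deg 6.75 z at mid 0.0693 ys -0.0165 0.0147
carrier near 7002 slope deg -0.01 z at mid 0.0355 ys -0.05 0.05
```

The block has followed: it is tilted about 6.5°, left end up about 7 mm and right end down. Next I add a little more tilt for margin.

Request:
drive_tool:
  deltas:
    - [[255, 0, -0.0001, -0.0003, -0.5, 0, 0], [255, 0, -0.0001, -0.0005, -0.9, 0, 0], [255, 0, -0.0001, -0.0005, -0.9, 0, 0], [255, 0, -0.0001, -0.0005, -0.9, 0, 0]]

```text
clock: 9.2
tcp_pos: [0.5483, -0.0797, 0.0448]
orientation: [0.005, 0.066, 0.995, 0.068]
wrist_force: [-0.5, 3.6, 6.2]
finger_gap: 0.0341
grip_force: 111.6
```

```bash
python3 -c "
from h import *
ends();tilt()"
```

```text
shift [-0.    -0.001 -0.004] turn [-7.87 -0.03  0.01] rise L,R mm [np.float64(8.53), np.float64(-0.23)] F [-0.5  3.6  6.2] T [0.38 0.21 0.02] gap 0.0341 t 9.2
foot near strip 1200 slope deg 6.58 z at mid 0.0391 ys -0.0322 0.0316
boss top 3624 slope deg 7.65 z at mid 0.0696 ys -0.0165 0.0142
carrier near 6961 slope deg 0.03 z at mid 0.0355 ys -0.05 0.05
```

Request:
drive_tool:
  deltas:
    - [[255, 0, 0.0004, -0.0012, 1.7, 0, 0], [255, 0, 0.0009, -0.0022, 3.4, 0, 0], [255, 0, 0.0014, -0.0032, 5.1, 0, 0], [255, 0, 0.0019, -0.0042, 6.8, 0, 0], [255, 0, 0.0022, -0.0047, 7.8, 0, 0], [255, 0, 0.0022, -0.0047, 7.8, 0, 0], [255, 0, 0.0022, -0.0047, 7.8, 0, 0]]

```text
clock: 10.12
tcp_pos: [0.5478, -0.0791, 0.0492]
orientation: [-0.001, 0.067, 0.998, -0.001]
wrist_force: [-0.3, -0.7, -4.0]
finger_gap: 0.0343
grip_force: 110.8
```

```bash
python3 -c "
from h import *
ends();tilt()"
```

```text
shift [ 0.0005 -0.0004 -0.0084] turn [0.12 0.05 0.03] rise L,R mm [np.float64(8.3), np.float64(8.44)] F [-0.3 -0.7 -4. ] T [ 0.   -0.03  0.01] gap 0.0343 t 10.125
foot near strip 1612 slope deg -0.29 z at mid 0.0431 ys -0.0323 0.0311
boss top 4563 slope deg 0.21 z at mid 0.0734 ys -0.0165 0.0165
carrier near 6642 slope deg 0.04 z at mid 0.0355 ys -0.05 0.05
```

Both ends are out: the block is level, and the wrist force shows only its weight. Next I lift it straight up.

Request:
drive_tool:
  deltas:
    - [[255, 0, 0, -0.003, 0, 0, 0], [255, 0, 0, -0.008, 0, 0, 0], [255, 0, 0, -0.013, 0, 0, 0], [255, 0, 0, -0.018, 0, 0, 0], [255, 0, 0, -0.021, 0, 0, 0], [255, 0, 0, -0.021, 0, 0, 0], [255, 0, 0, -0.021, 0, 0, 0], [255, 0, 0, -0.021, 0, 0, 0]]

```text
clock: 11.18
tcp_pos: [0.5481, -0.0787, 0.0702]
orientation: [-0.0, 0.066, 0.998, -0.001]
wrist_force: [0.3, -0.1, -4.4]
finger_gap: 0.0343
grip_force: 110.8
```

```bash
python3 -c "
from h import *
np.set_printoptions(precision=4,suppress=True)
ends();tilt('pics/w5.png')
c=calibration('side');p,d=read_camera('side')
for a,ce,bb,m in blobs(red(p),10): print('red',ce,depthpt(c,ce.round(),d)[0])
"
```

```text
shift [ 0.0003 -0.     -0.0294] turn [0.1  0.03 0.01] rise L,R mm [np.float64(29.33), np.float64(29.45)] F [ 0.3 -0.1 -4.4] T [ 0.02 -0.04 -0.06] gap 0.0343 t 11.175
foot near strip 1985 slope deg -0.15 z at mid 0.0618 ys -0.0317 0.0314
boss top 5781 slope deg -0.16 z at mid 0.0885 ys -0.0165 0.0165
carrier near 5271 slope deg 0.05 z at mid 0.0356 ys -0.05 0.05
red [356.0909 219.8182] [0.4793 0.0113 0.0538]
red [209.7143 273.8143] [0.6747 0.3332 0.1211]
```

View pics/w5.png

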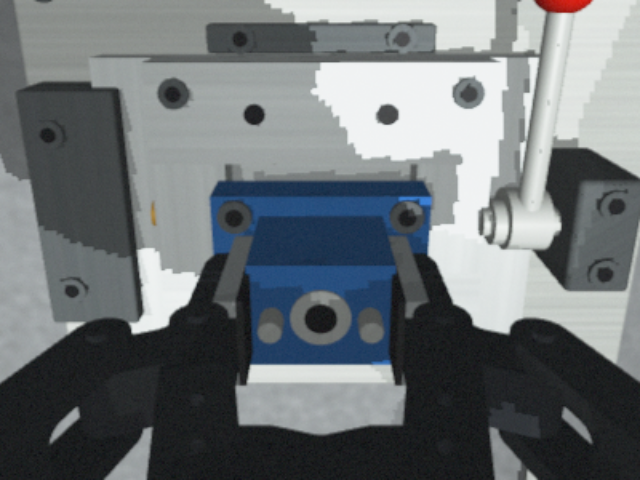

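The picture shows the block held level above the open pocket, with the lever down at the right and the fingers unchanged on the boss. The rise is 29 mm, which leaves 15 mm of air.

```bash
python3 -c "
from workcell import *
print(hand_in())"
```

```text
the job is handed in; nothing more can be done
None
```

I pressed the lever down to its stop, then rocked the block free with its left end up first and the right end after. I handed the job in at about 11 s, still holding the block level with about 15 mm of air above its pocket; the carrier showed no movement, but I did not check the bushes again after the lift.

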